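# Gauge the depth of a blind bore

## Robot

A 6-joint arm with a two-finger parallel gripper is mounted at the origin on the work surface; the furniture and walls round the work are solid. World frame = base frame: x ahead of the robot, y to its left, z up, the work surface at z = 0. Lengths are in m, angles in rad, forces in N, time in s.
With the tool pointing down it reaches from about 0.375 to 0.9 m from the base axis. Payload 3.1 kg.
Tool frame: the origin (TCP) lies between the finger pads; the fingertips stand 17 mm ahead of it and the grasp point (between the pads) lies 2 mm behind it; z points along the fingers, y is the line along which they close (so a half turn about z gives the same grasp; the last joint's range is limited). The gripper opens to 85 mm and grips with 20 to 120 N. Pads are 22 mm wide; open, the fingers measure 114 mm over their backs; the gripper's body (76 mm by 85 mm) begins 54 mm behind the grasp point. The pads swing forward as they close: fully open they stand 13 mm farther back than shut.
Start: joints at [0.994, 0.527, 1.433, -0, 1.181, -0.178], TCP at [0.243, 0.576, 0.248] pointing down, gripper open.
Joint ranges: [-3.08, 3.08], [-0.75, 2.2], [0.22, 2.44], [-1.43, 4.57], [0, 2.65], [-2.85, 2.85]. Speed limits (rad/s): [2.79, 2.79, 3.14, 3.14, 3.14, 3.14].

## Interface

Orientations are given as a unit quaternion [x, y, z, w].
In Python, from station import sense, vision, order gives the robot as it stands.
- The arm moves only by the shell command python3 -m crank 'ROWS' [OPENING] [FORCE]. ROWS is JSON, a list of rows, each an object with "dp": the shift along the world's x, y, z in units of 30 mm (1.0 is 30 mm), a list of three; "angular": the turn, a rotation vector about the world's x, y, z in degrees, a list of three. In form: [{"dp": [dx, dy, dz], "angular": [ax, ay, az]}, ...]. A call has 1 to 20 rows; each row shifts and turns the commanded pose from where the row before left it; what a row does not reach is not made up. A row lasts 1/10 s, in which the tool goes at most 50 mm and 8.59 degrees, less where a joint would pass 70% of its speed; a pose out of reach is approached as far as the arm can. A call is refused whole if a number of a shift passes 1 or a number of a turn 8.59, either way. A call with a gripper value outside its range is refused whole. OPENING is the closure, from 0 (fully open) to 1 (shut), set as the call begins (- or left out, the last holds). The fingers move at their own pace and stop on an object; FORCE is the grip in N (left out, the last holds). Time passes only in rows, so rows that do not move let the fingers close. It gives the time, the measured TCP pose, the force, the opening and the grip force at its end, in the units of the state.
- sense(): the state, without advancing time (a new reading comes with each control period).
- vision.snapshot(name): name is "scene" or "top" or "wrist"; returns a dict with "image" (384x512x3 uint8, blue, green, red), "range_z" (384x512 float32, m along the optical axis (not along the pixel's ray), 0 where there is no reading), "mtx" (3x3 intrinsics, pixels), "pose" (4x4, takes a point from camera to world coordinates); the wrist camera has in their place "mount" (4x4, takes a point from camera to tool coordinates, whose origin is the TCP and whose axes are the flange's). Camera axes: x right, y down, z forward; pixel columns grow to the right and rows downward; lengths in m; the calibration is good to about 2 mm. A picture is of the moment at which its call begins: read the wrist's pose just before it.
- order.sign_off(): hands the job in; it is judged then, once.
The state is a dict: "t": time; "q": joint angles; "qd": joint speeds; "tau": joint torques, N m; "tcp_pos": TCP position; "tool_rot": TCP orientation; "force": force on the tool from outside, world axes, zero at the start; "ft_torque": the same for the moment, N m; "finger_gap": opening from 0.0 (shut) to 1.0 (fully open); "gripper_force": force on a finger pad.
Only numpy, scipy, OpenCV 4.12 (cv2) and the standard library are available. Lean on these libraries where they do the work, as an engineer would, in place of code of your own. Each camera call takes 0.05 s, during which the arm holds its last target. There are 200 camera calls.

## Task

Take the depth gauge out of its stand and put its rod down the hole in the big bored block until the crossbar sits flat on the block's rim, then gently push the rod on down through the stiff crossbar until you feel it touch the bottom of the hole, however deep that is. Do not ram it, for the bottom is thin (it must never feel more than 30 N). Leave the gauge standing there by itself, rod on the bottom and crossbar down on the rim, so that I can read the depth; do not push aside or upset the pot and the goblet.

Things in the scene. Friction and masses are not known exactly. Their poses are not given: they have to be found in the camera images.
- knob_centre (a point): centre of the wooden knob on top of the upright depth gauge (loose, about 0.17 kg), the place to grip it: 26 mm across, its top 15 mm above this point. A flat round shoulder, 38 mm across, has its top 25 mm below this point; below it runs a round steel rod, 12 mm across, its bevelled tip 157 mm below this point. z axis up along the rod. The shoulder never comes within 20 mm of the crossbar
- rod_tip (a point): centre of the rod's lower end; z axis along the rod, upward
- bar_face (a point): centre of the underside of the gauge's dark wooden crossbar (66 mm long along its y axis, 20 mm wide, 16 mm thick plus a 4 mm brass collar on top), which the rod passes through. It cannot turn on the rod but slides along it against a stiff friction of about 5 N and stays where it is left. At the start the rod projects 20 mm below this face
- crossbar (a joint): how far the crossbar has slid up the rod from its starting place, in m: 0 at the start, at most 0.085; the rod then projects 20 mm plus this below the crossbar
- bore_mouth (a point): centre of the hole's mouth on top of the big bored wood block (84 x 84 mm, on a 124 mm square base fixed to the bench), 112 mm above the bench; z up. The hole is vertical, round, 15 mm across, bevelled 3 mm at the mouth, and blind: its depth differs each time, 45 to 85 mm, and is not told. Its bottom (bore_floor, top 24 mm above its origin) is flat and gives 1 mm per 15 N
- stand_top (a point): centre of the top of the gauge's stand (small light wood block 62 x 62 mm on a 100 mm plywood base, fixed to the bench, top 48 mm above the bench). The gauge hangs upright in its vertical 16 mm hole, crossbar resting on this top, so the tip is 20 mm below it. Not the hole to be gauged
- pot: bystander: small turned amber wood pot, 63 mm across, 69 mm tall, loose; origin at the centre of its underside, z up. Leave it standing where it is
- goblet: bystander: turned pale wood goblet, 78 mm across, 86 mm tall, loose; origin at the centre of its underside, z up. Leave it standing where it is
Not all that is in view belongs to the job. Leave any green look-alike of the part that bears knob_centre alone. What is shaped like the part that bears bore_mouth but black is not meant.

How it is judged:
By the outcome, as a careful person would: the job done as asked, in the order asked, and still so for the second after the job is handed in, with the robot touching nothing.
It also fails if it takes over 51 s, if anything falls off the work surface, if the arm or the gripper's body presses on something with over 40 N, if the wrist force passes 120 N, or if a joint passes its speed limit or range.

## Working session

There is one attempt and no reset: what is moved stays moved. The work goes in short steps, Python scripts to look and compute and a shell command to move; the robot and the scene stay as the last step left them, time stands still between calls to the robot, and variables do not carry over. Pictures are saved under pics/ and viewed, at most 10 in all, crops included, and the job is handed in when it is done.

```bash
mkdir -p pics
cat > h.py <<'E'
import numpy as np, cv2
from station import sense, vision, order
from scipy.spatial.transform import Rotation as R
def snap(n):
    s=sense(); d=vision.snapshot(n)
    if 'pose' in d: T=np.array(d['pose'])
    else:
        W=np.eye(4); W[:3,:3]=R.from_quat(s['tool_rot']).as_matrix(); W[:3,3]=s['tcp_pos']; T=W@np.array(d['mount'])
    np.savez(f'{n}.npz',image=d['image'],range_z=d['range_z'],mtx=d['mtx'],T=T)
    return d['image'],d['range_z'],np.array(d['mtx']),T
def load(n):
    d=np.load(f'{n}.npz'); return d['image'],d['range_z'],d['mtx'],d['T']
def cloud(rz,K,T):
    v,u=np.indices(rz.shape); P=np.stack([(u-K[0,2])/K[0,0]*rz,(v-K[1,2])/K[1,1]*rz,rz],-1)
    return P@T[:3,:3].T+T[:3,3]
def ray(u,v,K,T,z):
    d=T[:3,:3]@np.array([(u-K[0,2])/K[0,0],(v-K[1,2])/K[1,1],1]); return T[:3,3]+d*(z-T[2,3])/d[2]
E
python3 - <<'E'
from h import *
print(sense())
a=[snap(n) for n in('scene','top')]
for n,x in zip(('scene','top'),a): cv2.imwrite(f'pics/{n}1.png',x[0]); print(x[3].round(3).tolist(),x[2].round(0).tolist())
E
```

```text
{'t': 0.0, 'q': array([ 9.93489516e-01,  5.28467340e-01,  1.43387827e+00, -1.90860753e-07,
        1.18141930e+00, -1.78506936e-01]), 'qd': array([ 0.00054776, -0.00072292,  0.0007839 , -0.00097492, -0.00010825,
       -0.00064093]), 'tau': array([-1.12303009e-03, -4.42347121e+01, -1.78025919e+01, -2.89918680e-04,
        8.48243013e-03,  2.20967070e-05]), 'tcp_pos': array([0.24229936, 0.57539194, 0.24734051]), 'tool_rot': array([ 1.98081041e-01,  9.80185044e-01, -1.00952316e-03, -4.00673332e-04]), 'force': array([-0.2994372 , -0.11176856, -0.36232199]), 'ft_torque': array([0.06228093, 0.02073123, 0.03677082]), 'gripper_force': 0.0, 'finger_gap': 0.9961054025858522}
[[0.892, -0.282, 0.354, 0.152], [-0.452, -0.592, 0.667, -0.684], [0.021, -0.755, -0.655, 0.806], [0.0, 0.0, 0.0, 1.0]] [[465.0, 0.0, 258.0], [0.0, 465.0, 196.0], [0.0, 0.0, 1.0]]
[[-0.009, -0.998, 0.069, 0.426], [-1.0, 0.011, 0.02, -0.014], [-0.021, -0.069, -0.997, 1.349], [0.0, 0.0, 0.0, 1.0]] [[482.0, 0.0, 245.0], [0.0, 482.0, 189.0], [0.0, 0.0, 1.0]]
```

View pics/scene1.png

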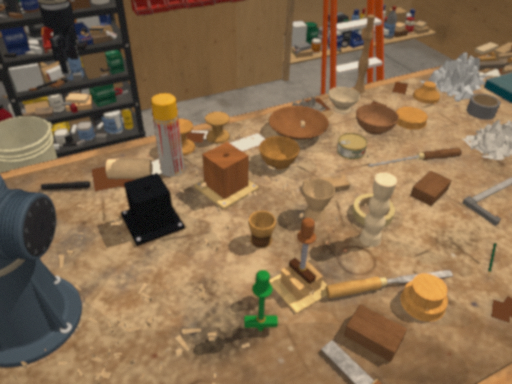

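View pics/top1.png

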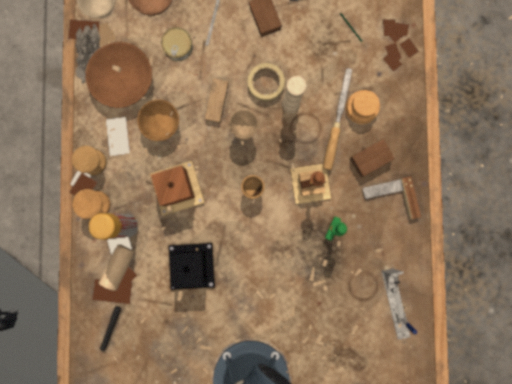

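The scene view shows the gauge (knob at 307,230) on its stand, with the reddish bored block at (227,170), the pot at (262,228), the goblet at (318,195) and the green and black look-alikes. In the top view the knob is near (318,177), the block at (172,185), the pot at (252,187) and the goblet at (243,125).

Run:
```python
from h import *
im,rz,K,T=load('top'); C=cloud(rz,K,T)
def show(n,u0,u1,v0,v1,z0,z1):
    s=C[v0:v1,u0:u1].reshape(-1,3); m=(s[:,2]>z0)&(s[:,2]<z1); p=s[m]
    if len(p): print(n,len(p),p.mean(0).round(4),p.min(0).round(3),p.max(0).round(3)); 
    return p
show('knob',285,340,155,215,.175,.215)
show('bar',285,340,155,215,.058,.08)
p=show('standtop',285,340,155,215,.04,.054)
b=show('block',140,215,155,220,.105,.12)
for q in(b,p): print(cv2.minAreaRect((q[:,:2]*1000).astype(np.float32)))
show('pot',235,270,170,205,.02,.09); show('goblet',225,262,105,145,.03,.1)
show('white',280,310,65,130,.03,.3);show('green',315,350,210,250,.03,.3)
# hole: dark pixels in the block top
z=C[...,2]; g=im.sum(2)
m=np.zeros(g.shape,bool); m[165:205,150:195]=True
m&=(g<0.6*np.median(g[m])); v,u=np.nonzero(m)
print(np.median(g[165:205,150:195]),len(u),ray(u.mean(),v.mean(),K,T,.112), list(zip(u,v))[:30])
I=np.hstack([cv2.resize(im[140:230,130:220],None,fx=4,fy=4),cv2.resize(im[140:230,280:370],None,fx=4,fy=4)])
cv2.imwrite('pics/c1.png',I)
```

```text
knob 102 [ 0.5317 -0.1664  0.1975] [ 0.52  -0.18   0.176] [ 0.544 -0.155  0.205]
bar 84 [ 0.5279 -0.1508  0.0641] [ 0.518 -0.199  0.059] [ 0.539 -0.135  0.073]
standtop 277 [ 0.5281 -0.164   0.0485] [ 0.5   -0.201  0.04 ] [ 0.567 -0.134  0.054]
block 1046 [0.524  0.2047 0.1127] [0.474 0.153 0.105] [0.575 0.256 0.12 ]
((524.0853881835938, 205.28070068359375), (84.23591613769531, 85.03018188476562), 16.55301284790039)
((532.7881469726562, -167.50584411621094), (62.50474548339844, 61.693565368652344), 8.085652351379395)
pot 428 [ 0.523  -0.0067  0.0431] [ 0.49  -0.036  0.02 ] [0.551 0.023 0.076]
goblet 669 [0.6919 0.0161 0.0623] [ 0.649 -0.022  0.036] [0.725 0.053 0.092]
white 522 [ 0.7534 -0.1147  0.1536] [ 0.736 -0.14   0.031] [ 0.783 -0.093  0.194]
green 305 [ 0.4081 -0.2197  0.1047] [ 0.378 -0.244  0.031] [ 0.44  -0.203  0.177]
308.0 45 [0.51330476 0.17254536 0.112     ] [(np.int64(185), np.int64(171)), (np.int64(185), np.int64(172)), (np.int64(185), np.int64(173)), (np.int64(187), np.int64(178)), (np.int64(187), np.int64(180)), (np.int64(188), np.int64(181)), (np.int64(188), np.int64(182)), (np.int64(169), np.int64(183)), (np.int64(170), np.int64(183)), (np.int64(171), np.int64(183)), (np.int64(188), np.int64(183)), (np.int64(169), np.int64(184)), (np.int64(170), np.int64(184)), (np.int64(171), np.int64(184)), (np.int64(172), np.int64(184)), (np.int64(169), np.int64(185)), (np.int64(170), np.int64(185)), (np.int64(171), np.int64(185)), (np.int64(172), np.int64(185)), (np.int64(189), np.int64(185)), (np.int64(169), np.int64(186)), (np.int64(170), np.int64(186)), (np.int64(171), np.int64(186)), (np.int64(189), np.int64(186)), (np.int64(189), np.int64(187)), (np.int64(190), np.int64(188)), (np.int64(191), np.int64(192)), (np.int64(191), np.int64(193)), (np.int64(191), np.int64(194)), (np.int64(192), np.int64(194))]
```

View pics/c1.png

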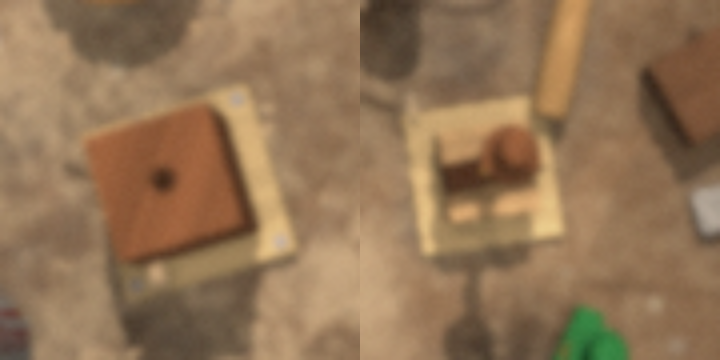

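The left crop shows the bore as a dark spot at crop (163,180), which is top pixel (170.4,184.6). The right crop shows the knob and crossbar on the stand. Next I move the wrist camera above the block for a closer look.

```bash
python3 -m crank '[{"dp":[0,0,1],"angular":[0,0,0]},{"dp":[0,0,1],"angular":[0,0,0]},{"dp":[0,0,1],"angular":[0,0,0]},{"dp":[0.7,-0.9,1],"angular":[0,0,0]},{"dp":[0.7,-0.9,1],"angular":[0,0,0]},{"dp":[0.7,-0.9,0],"angular":[0,0,0]},{"dp":[0.7,-0.9,0],"angular":[0,0,0]},{"dp":[0.7,-0.9,0],"angular":[0,0,0]},{"dp":[0.7,-0.9,0],"angular":[0,0,0]},{"dp":[0.7,-0.9,0],"angular":[0,0,0]},{"dp":[0.7,-0.9,0],"angular":[0,0,0]},{"dp":[0.7,-0.9,0],"angular":[0,0,0]},{"dp":[0.7,-0.9,0],"angular":[0,0,0]},{"dp":[0.7,-0.9,0],"angular":[0,0,0]},{"dp":[0.7,-0.9,0],"angular":[0,0,0]},{"dp":[0.7,-0.9,0],"angular":[0,0,0]},{"dp":[0,0,0],"angular":[0,0,0]},{"dp":[0,0,0],"angular":[0,0,0]}]' 0
python3 - <<'E'
from h import *
im,rz,K,T=snap('wrist'); cv2.imwrite('pics/w1.png',im); s=sense(); print(s['t'],s['tcp_pos'],s['qd'].round(3),T.round(3).tolist(),R.from_quat(s['tool_rot']).as_matrix().round(3).tolist())
it,_,Kt,Tt=load('top'); print(ray(170.4,184.6,Kt,Tt,.112))
P=np.linalg.inv(T)@np.array([.525,.207,.112,1]); print(K@P[:3]/P[2])
E
```

```text
t: 1.9
tcp_pos: [0.5156, 0.2244, 0.3976]
tool_rot: [0.199, 0.98, -0.0, -0.001]
force: [-0.4, -0.7, -0.8]
finger_gap: 1.005
gripper_force: 0.0
1.95 [0.51514969 0.2250653  0.39778607] [ 0.021 -0.009  0.004 -0.001 -0.    -0.001] [[0.388, 0.889, 0.244, 0.454], [0.922, -0.374, -0.104, 0.25], [-0.001, 0.265, -0.964, 0.524], [0.0, 0.0, 0.0, 1.0]] [[-0.921, 0.389, -0.002], [0.389, 0.921, 0.0], [0.002, -0.0, -1.0]]
[0.52410254 0.2034448  0.112     ]
[246.81417029 165.57236769   1.        ]
```

View pics/w1.png

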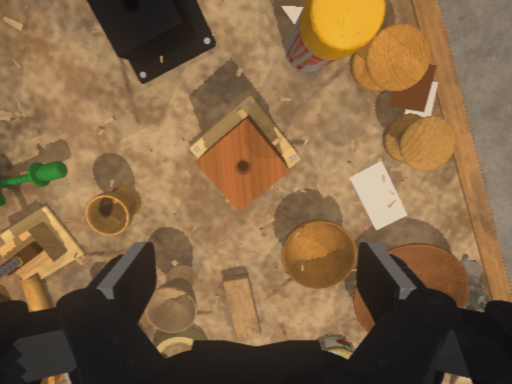

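The wrist view shows the bore at about (243,167), close to the predicted (247,166). I'll refine that and move over the gauge.

```bash
python3 - <<'E'
from h import *
im,rz,K,T=load('wrist'); g=cv2.cvtColor(im,cv2.COLOR_BGR2GRAY)
s=g[150:185,226:261]; m=(s<0.65*np.median(s)).astype(np.uint8)
n,l,st,c=cv2.connectedComponentsWithStats(m); i=1+np.argmax(st[1:,4]); u,v=c[i]+[226,150]
print(st[i],u,v,ray(u,v,K,T,.112), (st[i][2]*.44/K[0,0]))
C=cloud(rz,K,T)[110:215,185:305].reshape(-1,3); p=C[(C[:,2]>.106)&(C[:,2]<.118)]
print(len(p),p[:,2].mean(),cv2.minAreaRect((p[:,:2]*1000).astype(np.float32)))
E
python3 -m crank '[{"dp":[0.04,-0.93,0],"angular":[0,0,0]},{"dp":[0.04,-0.93,0],"angular":[0,0,0]},{"dp":[0.04,-0.93,0],"angular":[0,0,0]},{"dp":[0.04,-0.93,0],"angular":[0,0,0]},{"dp":[0.04,-0.93,0],"angular":[0,0,0]},{"dp":[0.04,-0.93,0],"angular":[0,0,0]},{"dp":[0.04,-0.93,0],"angular":[0,0,0]},{"dp":[0.04,-0.93,0],"angular":[0,0,0]},{"dp":[0.04,-0.93,0],"angular":[0,0,0]},{"dp":[0.04,-0.93,0],"angular":[0,0,0]},{"dp":[0.04,-0.93,0],"angular":[0,0,0]},{"dp":[0.04,-0.93,0],"angular":[0,0,0]},{"dp":[0.04,-0.93,-0.8],"angular":[0,0,0]},{"dp":[0.04,-0.93,-0.8],"angular":[0,0,0]},{"dp":[0,0,-0.8],"angular":[0,0,0]},{"dp":[0,0,-0.8],"angular":[0,0,0]},{"dp":[0,0,0],"angular":[0,0,0]},{"dp":[0,0,0],"angular":[0,0,0]},{"dp":[0,0,0],"angular":[0,0,0]}]'
python3 - <<'E'
from h import *
im,rz,K,T=snap('wrist'); cv2.imwrite('pics/w2.png',im); s=sense(); print(s['tcp_pos'],s['tool_rot'])
P=np.linalg.inv(T)@np.array([.532,-.167,.2,1]); print(K@P[:3]/P[2])
E
```

```text
[12 11 10 11 87] 242.44827586206895 165.75862068965517 [0.52311026 0.20190578 0.112     ] 0.01304136663446762
4424 0.11261152020721847 ((523.4481201171875, 200.801025390625), (84.22996520996094, 84.35115814208984), 16.65057945251465)
t: 3.85
tcp_pos: [0.5334, -0.1652, 0.3039]
tool_rot: [0.197, 0.98, -0.0, 0.001]
force: [-1.1, -0.6, 0.2]
finger_gap: 0.997
gripper_force: 0.0
[ 0.533416   -0.1653836   0.30404483] [ 1.97534397e-01  9.80294552e-01 -4.64291944e-04  1.59317090e-03]
[253.97293918 192.98399757   1.        ]
```

View pics/w2.png

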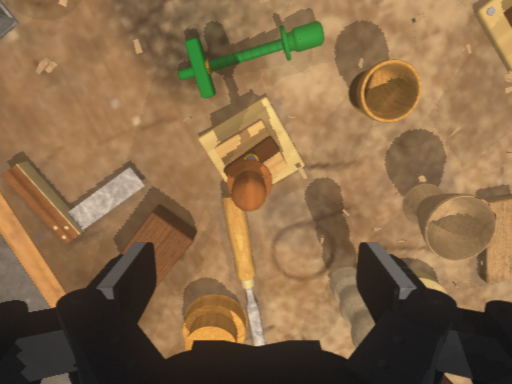

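The knob is seen at about (249,185), between the fingers' lines. I measure it with the depth cloud.

Run:
```python
from h import *
im,rz,K,T=load('wrist'); C=cloud(rz,K,T)[140:230,210:290].reshape(-1,3)
for a,b in((.176,.198),(.192,.21)):
    p=C[(C[:,2]>a)&(C[:,2]<b)]; print(len(p),p.mean(0).round(4),p.min(0).round(4),p.max(0).round(4),cv2.minEnclosingCircle((p[:,:2]*1000).astype(np.float32)))
p=C[(C[:,2]>.054)&(C[:,2]<.075)]; print(p[:,2].mean(),cv2.minAreaRect((p[:,:2]*1000).astype(np.float32)))
p=C[(C[:,2]>.042)&(C[:,2]<.053)]; print(p[:,2].mean(),cv2.minAreaRect((p[:,:2]*1000).astype(np.float32)))
```

```text
364 [ 0.5258 -0.1688  0.1913] [ 0.5192 -0.1841  0.176 ] [ 0.5445 -0.1591  0.198 ] ((532.0695190429688, -171.8126678466797), 12.972726821899414)
958 [ 0.5308 -0.1712  0.1993] [ 0.5192 -0.1841  0.1921] [ 0.5445 -0.1592  0.2026] ((532.0941162109375, -172.02749633789062), 12.890645980834961)
0.06430833333837546 ((531.52099609375, -172.13186645507812), (19.92857551574707, 65.67376708984375), 11.72173023223877)
0.04872668182603873 ((530.8521118164062, -171.2869415283203), (85.50851440429688, 39.835044860839844), 61.0621452331543)
```

```bash
python3 -m crank '[{"dp":[-0.05,-0.22,-0.6],"angular":[0,0,0]},{"dp":[0,0,-0.7],"angular":[0,0,0]},{"dp":[0,0,-0.7],"angular":[0,0,0]},{"dp":[0,0,-0.7],"angular":[0,0,0]},{"dp":[0,0,-0.7],"angular":[0,0,0]},{"dp":[0,0,-0.57],"angular":[0,0,0]},{"dp":[0,0,0],"angular":[0,0,0]},{"dp":[0,0,0],"angular":[0,0,0]}]' 0
python3 -m crank '[{"dp":[0,0,0],"angular":[0,0,0]},{"dp":[0,0,0],"angular":[0,0,0]},{"dp":[0,0,0],"angular":[0,0,0]},{"dp":[0,0,0],"angular":[0,0,0]},{"dp":[0,0,0],"angular":[0,0,0]},{"dp":[0,0,0],"angular":[0,0,0]},{"dp":[0,0,0],"angular":[0,0,0]},{"dp":[0,0,0],"angular":[0,0,0]},{"dp":[0,0,0],"angular":[0,0,0]},{"dp":[0,0,0],"angular":[0,0,0]}]' 1 60
```

```text
t: 4.7
tcp_pos: [0.5318, -0.1725, 0.1843]
tool_rot: [0.198, 0.98, -0.0, 0.001]
force: [-0.0, 0.0, 0.1]
finger_gap: 1.002
gripper_force: 0.0
t: 5.7
tcp_pos: [0.5312, -0.1721, 0.1833]
tool_rot: [0.198, 0.98, 0.0, 0.0]
force: [1.1, 2.7, 4.3]
finger_gap: 0.285
gripper_force: 58.9
```

```bash
python3 -m crank '[{"dp":[0,0,0.3],"angular":[0,0,0]},{"dp":[0,0,0.4],"angular":[0,0,0]},{"dp":[0,0,0.5],"angular":[0,0,0]},{"dp":[0,0,0.6],"angular":[0,0,0]},{"dp":[0,0,0.7],"angular":[0,0,0]},{"dp":[0,0,0.7],"angular":[0,0,0]},{"dp":[0,0,0.5],"angular":[0,0,0]},{"dp":[0,0,0.3],"angular":[0,0,0]},{"dp":[-0.01,0.4,0],"angular":[0,0,0]},{"dp":[-0.02,0.8,0],"angular":[0,0,0]},{"dp":[-0.02,0.9,0],"angular":[0,0,0]},{"dp":[-0.02,0.9,0],"angular":[0,0,0]},{"dp":[-0.02,0.9,0],"angular":[0,0,0]},{"dp":[-0.02,0.9,0],"angular":[0,0,0]},{"dp":[-0.02,0.9,0],"angular":[0,0,0]},{"dp":[-0.02,0.9,0],"angular":[0,0,0]},{"dp":[-0.02,0.9,0],"angular":[0,0,0]},{"dp":[-0.02,0.9,0],"angular":[0,0,0]}]'
python3 -m crank '[{"dp":[-0.02,0.9,0],"angular":[0,0,0]},{"dp":[-0.02,0.9,0],"angular":[0,0,0]},{"dp":[-0.02,0.8,0],"angular":[0,0,0]},{"dp":[-0.02,0.8,0],"angular":[0,0,0]},{"dp":[-0.01,0.3,0],"angular":[0,0,0]},{"dp":[0,0,0],"angular":[0,0,0]},{"dp":[0,0,0],"angular":[0,0,0]},{"dp":[0,0,0],"angular":[0,0,0]}]'
python3 - <<'E'
from h import *
s=sense(); print(s['tcp_pos'],s['force'])
for n in('scene','wrist','top'): snap(n)
a,_,K,T=load('scene'); b=load('wrist')[0]
P=np.linalg.inv(T)@np.array([.523,.202,.17,1]); u,v,_=K@P[:3]/P[2]; u,v=int(u),int(v); print(u,v)
cv2.imwrite('pics/c2.png',np.hstack([cv2.resize(a[v-80:v+60,u-50:u+50],(400,560)),cv2.resize(b[80:290,180:330],(400,560))]))
E
```

```text
t: 7.5
tcp_pos: [0.5238, 0.0815, 0.302]
tool_rot: [0.198, 0.98, -0.0, -0.002]
force: [0.5, -0.2, -1.3]
finger_gap: 0.286
gripper_force: 59.1
t: 8.3
tcp_pos: [0.5225, 0.1898, 0.303]
tool_rot: [0.199, 0.98, -0.0, -0.0]
force: [0.3, 0.3, -1.2]
finger_gap: 0.284
gripper_force: 59.2
[0.52248658 0.1897585  0.30299351] [ 0.26568757  0.25809377 -1.2239253 ]
224 135
```

View pics/c2.png

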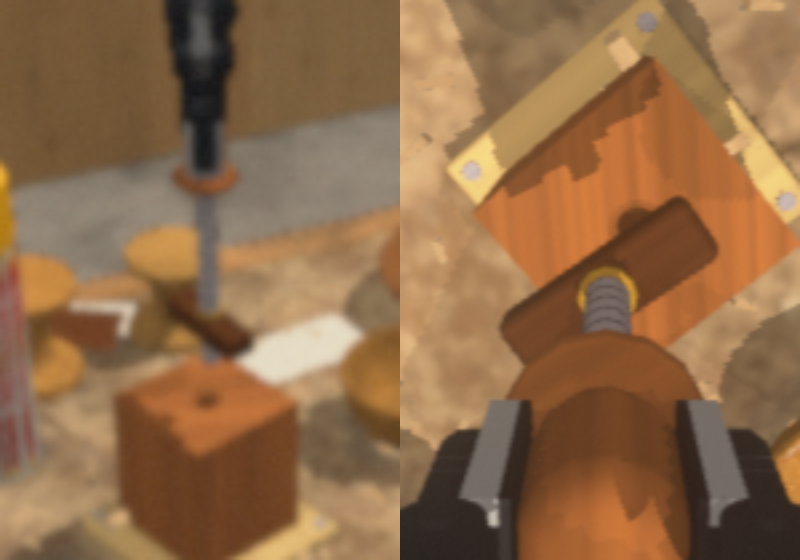

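The scene crop shows the gauge hanging upright above the block. In the wrist crop the collar is at (608,293) and the part-hidden bore is at (635,215). I check the collar's xy and the hole again in this view.

Run:
```python
from h import *
im,rz,K,T=load('wrist'); C=cloud(rz,K,T)
sub=im[150:230,210:300].astype(int); m=(sub[...,2]>150)&(sub[...,1]>110)&(sub[...,0]<90)
v,u=np.nonzero(m); print('collar px',len(u),u.min()+210,u.max()+210,v.min()+150,v.max()+150)
print('collar',ray(258,190,K,T,.1877))
c=C[110:230,210:320].reshape(-1,3)
p=c[(c[:,2]>.172)&(c[:,2]<.192)]; print('bar',len(p),p[:,2].mean(),cv2.minAreaRect((p[:,:2]*1000).astype(np.float32)))
# plane tilt of bar top
q=c[(c[:,2]>.178)&(c[:,2]<.187)]; A=np.c_[q[:,:2],np.ones(len(q))]; print('slope',np.linalg.lstsq(A,q[:,2],rcond=None)[0])
g=cv2.cvtColor(im,cv2.COLOR_BGR2GRAY); print(g[154:170,255:284])
for pt in((268,160.6),): print('hole',ray(*pt,K,T,.112))
for w in((.5231,.2019,.112),(.5225,.1898,.1877)):
    P=np.linalg.inv(T)@np.array([*w,1]); print(K@P[:3]/P[2])
```

```text
collar px 1909 210 299 150 229
collar [0.52287134 0.19035858 0.1877    ]
bar 1879 0.18384292831904842 ((523.0431518554688, 189.0404815673828), (20.330299377441406, 66.71524810791016), 12.047599792480469)
slope [0.08188482 0.01720058 0.13810142]
[[141 136 133 132 134 135 136 135 136 135 130 125 123 124 129 134 137 137
  135 134 133 128 125 121 118 107  89  72  65]
 [140 137 133 133 133 135 135 135 135 132 127 119 114 112 117 123 127 129
  133 133 132 129 125 119 102  78  63  60  59]
 [141 137 133 131 134 135 135 133 131 125 119 115 111 109 113 118 120 121
  121 126 129 126 120 103  77  61  57  60  61]
 [142 137 134 132 132 134 131 126 123 121 116 110 103  98 100 106 113 116
  117 117 117 105  82  66  60  58  61  64  68]
 [142 137 135 133 132 132 127 122 121 113 101  89  81  79  80  79  83  95
  107 109  96  74  61  58  60  62  64  69  71]
 [142 139 134 132 130 126 123 119 107  89  80  78  76  74  73  71  71  70
   73  70  63  59  58  61  64  66  70  72  75]
 [142 138 135 132 126 122 121 108  85  70  69  69  69  69  69  68  68  65
   61  57  58  59  61  65  69  71  74  76  78]
 [142 13
[... 503 characters left out ...]
90  69  67  64  62  58  57  58  58  62  65  68
   72  73  76  78  79  80  79  79  79  79  78]
 [142 140 134 123 116 113  95  71  65  58  57  56  58  60  63  67  70  73
   73  76  79  80  80  80  79  79  78  78  77]
 [143 140 135 122 114 112  98  73  59  57  58  59  61  64  69  70  73  75
   77  80  79  80  80  79  78  77  76  77  78]
 [143 141 136 125 113  97  74  60  57  57  61  63  66  69  72  74  76  79
   80  79  79  80  78  78  77  76  77  78  78]
 [143 141 135 122  99  74  59  56  58  60  63  68  71  73  76  78  79  80
   79  79  78  78  78  77  77  77  79  79  79]]
hole [0.51926194 0.20259619 0.112     ]
[268.84772983 164.52728018   1.        ]
[257.11432418 189.83702906   1.        ]
```

```bash
python3 -m crank '[{"dp":[0.05,0.41,0],"angular":[0,0,0]},{"dp":[0,0,-0.3],"angular":[0,0,0]},{"dp":[0,0,-0.4],"angular":[0,0,0]},{"dp":[0,0,-0.3],"angular":[0,0,0]},{"dp":[0,0,-0.1],"angular":[0,0,0]},{"dp":[0,0,-0.1],"angular":[0,0,0]},{"dp":[0,0,-0.1],"angular":[0,0,0]},{"dp":[0,0,-0.1],"angular":[0,0,0]},{"dp":[0,0,0],"angular":[0,0,0]},{"dp":[0,0,0],"angular":[0,0,0]}]'
```

```text
t: 9.45
tcp_pos: [0.5239, 0.2029, 0.2612]
tool_rot: [0.198, 0.98, -0.0, -0.0]
force: [-0.4, -0.8, -2.0]
finger_gap: 0.287
gripper_force: 59.1
```

```bash
python3 -m crank '[{"dp":[0,0,-0.1],"angular":[0,0,0]},{"dp":[0,0,-0.1],"angular":[0,0,0]},{"dp":[0,0,-0.1],"angular":[0,0,0]},{"dp":[0,0,0],"angular":[0,0,0]},{"dp":[0,0,0],"angular":[0,0,0]}]'
python3 -m crank '[{"dp":[0,0,-0.07],"angular":[0,0,0]},{"dp":[0,0,-0.07],"angular":[0,0,0]},{"dp":[0,0,-0.07],"angular":[0,0,0]},{"dp":[0,0,0],"angular":[0,0,0]},{"dp":[0,0,0],"angular":[0,0,0]}]'
```

```text
t: 9.95
tcp_pos: [0.5239, 0.203, 0.2519]
tool_rot: [0.198, 0.98, -0.0, -0.0]
force: [-0.2, -1.1, -2.2]
finger_gap: 0.28
gripper_force: 59.1
t: 10.45
tcp_pos: [0.5242, 0.2031, 0.2462]
tool_rot: [0.198, 0.98, 0.0, 0.0]
force: [-1.3, -1.1, 2.0]
finger_gap: 0.287
gripper_force: 59.5
```

```bash
python3 -m crank '[{"dp":[0,0,-0.06],"angular":[0,0,0]},{"dp":[0,0,-0.06],"angular":[0,0,0]},{"dp":[0,0,-0.06],"angular":[0,0,0]},{"dp":[0,0,0],"angular":[0,0,0]}]'
python3 -m crank '[{"dp":[0,0,-0.06],"angular":[0,0,0]},{"dp":[0,0,-0.06],"angular":[0,0,0]},{"dp":[0,0,-0.06],"angular":[0,0,0]},{"dp":[0,0,-0.06],"angular":[0,0,0]},{"dp":[0,0,-0.06],"angular":[0,0,0]},{"dp":[0,0,-0.06],"angular":[0,0,0]},{"dp":[0,0,0],"angular":[0,0,0]}]'
```

```text
t: 10.85
tcp_pos: [0.5242, 0.2031, 0.2405]
tool_rot: [0.198, 0.98, 0.0, 0.0]
force: [-1.4, -0.8, 4.0]
finger_gap: 0.283
gripper_force: 59.7
t: 11.55
tcp_pos: [0.5242, 0.2031, 0.2297]
tool_rot: [0.198, 0.98, 0.0, 0.0]
force: [-1.1, -0.5, 4.4]
finger_gap: 0.287
gripper_force: 59.8
```

```bash
cat > g.py <<'E'
import sys
from station import sense
s=sense(); f=s['force'][2]; print(round(s['tcp_pos'][2],4),round(f,1)); sys.exit(f>8)
E
set -e; exec 3>&1
python3 -m crank '[{"dp":[0,0,-0.05],"angular":[0,0,0]},{"dp":[0,0,-0.05],"angular":[0,0,0]},{"dp":[0,0,-0.05],"angular":[0,0,0]},{"dp":[0,0,0],"angular":[0,0,0]}]' >/dev/null; python3 g.py
python3 -m crank '[{"dp":[0,0,-0.025],"angular":[0,0,0]}]' >/dev/null; python3 g.py
python3 -m crank '[{"dp":[0,0,-0.025],"angular":[0,0,0]}]' >/dev/null; python3 g.py
python3 -m crank '[{"dp":[0,0,-0.025],"angular":[0,0,0]}]' >/dev/null; python3 g.py
python3 -m crank '[{"dp":[0,0,-0.025],"angular":[0,0,0]}]' >/dev/null; python3 g.py
python3 -m crank '[{"dp":[0,0,-0.025],"angular":[0,0,0]}]' >/dev/null; python3 g.py
python3 -m crank '[{"dp":[0,0,-0.025],"angular":[0,0,0]}]' >/dev/null; python3 g.py
python3 -m crank '[{"dp":[0,0,-0.025],"angular":[0,0,0]}]' >/dev/null; python3 g.py
python3 -m crank '[{"dp":[0,0,-0.025],"angular":[0,0,0]}]' >/dev/null; python3 g.py
python3 -m crank '[{"dp":[0,0,-0.025],"angular":[0,0,0]}]' >/dev/null; python3 g.py
python3 -m crank '[{"dp":[0,0,-0.025],"angular":[0,0,0]}]' >/dev/null; python3 g.py
python3 -m crank '[{"dp":[0,0,-0.025],"angular":[0,0,0]}]' >/dev/null; python3 g.py
python3 -m crank '[{"dp":[0,0,-0.025],"angular":[0,0,0]}]' >/dev/null; python3 g.py
python3 -m crank '[{"dp":[0,0,-0.025],"angular":[0,0,0]}]' >/dev/null; python3 g.py
python3 -m crank '[{"dp":[0,0,-0.025],"angular":[0,0,0]}]' >/dev/null; python3 g.py
python3 -m crank '[{"dp":[0,0,-0.025],"angular":[0,0,0]}]' >/dev/null; python3 g.py
python3 -m crank '[{"dp":[0,0,-0.025],"angular":[0,0,0]}]' >/dev/null; python3 g.py
```

```text
0.2254 4.7False
```

The guard's exit code was a numpy bool, so the run stopped early. I fix that and continue.

```bash
sed -i 's/sys.exit(f>8)/sys.exit(int(f>8))/' g.py
set -e
python3 -m crank '[{"dp":[0,0,-0.025],"angular":[0,0,0]}]' >/dev/null; python3 g.py
python3 -m crank '[{"dp":[0,0,-0.025],"angular":[0,0,0]}]' >/dev/null; python3 g.py
python3 -m crank '[{"dp":[0,0,-0.025],"angular":[0,0,0]}]' >/dev/null; python3 g.py
python3 -m crank '[{"dp":[0,0,-0.025],"angular":[0,0,0]}]' >/dev/null; python3 g.py
python3 -m crank '[{"dp":[0,0,-0.025],"angular":[0,0,0]}]' >/dev/null; python3 g.py
python3 -m crank '[{"dp":[0,0,-0.025],"angular":[0,0,0]}]' >/dev/null; python3 g.py
python3 -m crank '[{"dp":[0,0,-0.025],"angular":[0,0,0]}]' >/dev/null; python3 g.py
python3 -m crank '[{"dp":[0,0,-0.025],"angular":[0,0,0]}]' >/dev/null; python3 g.py
python3 -m crank '[{"dp":[0,0,-0.025],"angular":[0,0,0]}]' >/dev/null; python3 g.py
python3 -m crank '[{"dp":[0,0,-0.025],"angular":[0,0,0]}]' >/dev/null; python3 g.py
python3 -m crank '[{"dp":[0,0,-0.025],"angular":[0,0,0]}]' >/dev/null; python3 g.py
python3 -m crank '[{"dp":[0,0,-0.025],"angular":[0,0,0]}]' >/dev/null; python3 g.py
python3 -m crank '[{"dp":[0,0,-0.025],"angular":[0,0,0]}]' >/dev/null; python3 g.py
python3 -m crank '[{"dp":[0,0,-0.025],"angular":[0,0,0]}]' >/dev/null; python3 g.py
python3 -m crank '[{"dp":[0,0,-0.025],"angular":[0,0,0]}]' >/dev/null; python3 g.py
python3 -m crank '[{"dp":[0,0,-0.025],"angular":[0,0,0]}]' >/dev/null; python3 g.py
```

```text
0.2248 6.7
0.2241 7.5
0.2234 6.5
0.2227 6.1
0.2219 6.0
0.2212 6.2
0.2204 6.4
0.2197 7.1
0.2189 5.5
0.2182 6.0
0.2174 6.4
0.2167 7.4
0.2159 6.4
0.2152 6.9
0.2144 6.4
0.2137 6.7
```

```bash
sed -i 's/f>8/f>9/' g.py
set -e
python3 -m crank '[{"dp":[0,0,-0.025],"angular":[0,0,0]}]' >/dev/null; python3 g.py
python3 -m crank '[{"dp":[0,0,-0.025],"angular":[0,0,0]}]' >/dev/null; python3 g.py
python3 -m crank '[{"dp":[0,0,-0.025],"angular":[0,0,0]}]' >/dev/null; python3 g.py
python3 -m crank '[{"dp":[0,0,-0.025],"angular":[0,0,0]}]' >/dev/null; python3 g.py
python3 -m crank '[{"dp":[0,0,-0.025],"angular":[0,0,0]}]' >/dev/null; python3 g.py
python3 -m crank '[{"dp":[0,0,-0.025],"angular":[0,0,0]}]' >/dev/null; python3 g.py
python3 -m crank '[{"dp":[0,0,-0.025],"angular":[0,0,0]}]' >/dev/null; python3 g.py
python3 -m crank '[{"dp":[0,0,-0.025],"angular":[0,0,0]}]' >/dev/null; python3 g.py
python3 -m crank '[{"dp":[0,0,-0.025],"angular":[0,0,0]}]' >/dev/null; python3 g.py
python3 -m crank '[{"dp":[0,0,-0.025],"angular":[0,0,0]}]' >/dev/null; python3 g.py
python3 -m crank '[{"dp":[0,0,-0.025],"angular":[0,0,0]}]' >/dev/null; python3 g.py
python3 -m crank '[{"dp":[0,0,-0.025],"angular":[0,0,0]}]' >/dev/null; python3 g.py
python3 -m crank '[{"dp":[0,0,-0.025],"angular":[0,0,0]}]' >/dev/null; python3 g.py
python3 -m crank '[{"dp":[0,0,-0.025],"angular":[0,0,0]}]' >/dev/null; python3 g.py
python3 -m crank '[{"dp":[0,0,-0.025],"angular":[0,0,0]}]' >/dev/null; python3 g.py
python3 -m crank '[{"dp":[0,0,-0.025],"angular":[0,0,0]}]' >/dev/null; python3 g.py
python3 -m crank '[{"dp":[0,0,-0.025],"angular":[0,0,0]}]' >/dev/null; python3 g.py
python3 -m crank '[{"dp":[0,0,-0.025],"angular":[0,0,0]}]' >/dev/null; python3 g.py
python3 -m crank '[{"dp":[0,0,-0.025],"angular":[0,0,0]}]' >/dev/null; python3 g.py
python3 -m crank '[{"dp":[0,0,-0.025],"angular":[0,0,0]}]' >/dev/null; python3 g.py
python3 -m crank '[{"dp":[0,0,-0.025],"angular":[0,0,0]}]' >/dev/null; python3 g.py
python3 -m crank '[{"dp":[0,0,-0.025],"angular":[0,0,0]}]' >/dev/null; python3 g.py
python3 -m crank '[{"dp":[0,0,-0.025],"angular":[0,0,0]}]' >/dev/null; python3 g.py
python3 -m crank '[{"dp":[0,0,-0.025],"angular":[0,0,0]}]' >/dev/null; python3 g.py
python3 -m crank '[{"dp":[0,0,-0.025],"angular":[0,0,0]}]' >/dev/null; python3 g.py
python3 -m crank '[{"dp":[0,0,-0.025],"angular":[0,0,0]}]' >/dev/null; python3 g.py
python3 -m crank '[{"dp":[0,0,-0.025],"angular":[0,0,0]}]' >/dev/null; python3 g.py
python3 -m crank '[{"dp":[0,0,-0.025],"angular":[0,0,0]}]' >/dev/null; python3 g.py
python3 -m crank '[{"dp":[0,0,-0.025],"angular":[0,0,0]}]' >/dev/null; python3 g.py
python3 -m crank '[{"dp":[0,0,-0.025],"angular":[0,0,0]}]' >/dev/null; python3 g.py
```

```text
0.2129 7.5
0.2121 5.9
0.2114 7.2
0.2107 6.1
0.2099 6.0
0.2092 6.5
0.2084 6.2
0.2077 7.5
0.2069 7.9
0.2062 7.0
0.2054 6.5
0.2046 6.9
0.2039 6.9
0.2032 6.5
0.2024 7.1
0.2016 6.6
0.2009 6.6
0.2002 5.8
0.1994 7.0
0.1986 5.6
0.1979 5.2
0.1972 9.4
```

```bash
python3 -m crank '[{"dp":[0,0,0],"angular":[0,0,0]},{"dp":[0,0,0],"angular":[0,0,0]},{"dp":[0,0,0],"angular":[0,0,0]}]' |grep -E "tcp|force"; python3 g.py
```

```text
tcp_pos: [0.5243, 0.2032, 0.1972]
force: [-1.7, -0.3, 7.4]
gripper_force: 60.0
0.1972 7.4
```

```bash
python3 -m crank '[{"dp":[0,0,-0.01],"angular":[0,0,0]},{"dp":[0,0,0],"angular":[0,0,0]},{"dp":[0,0,0],"angular":[0,0,0]}]' |grep -E "tcp|force:"; python3 g.py && python3 -m crank '[{"dp":[0,0,-0.01],"angular":[0,0,0]},{"dp":[0,0,0],"angular":[0,0,0]},{"dp":[0,0,0],"angular":[0,0,0]}]' |grep -E "tcp|force:"
```

```text
tcp_pos: [0.5243, 0.2033, 0.1972]
force: [-2.4, -0.5, 8.3]
gripper_force: 60.3
0.1972 8.3
tcp_pos: [0.5244, 0.2032, 0.1971]
force: [-2.9, -0.7, 9.7]
gripper_force: 60.4
```

The TCP has stopped moving while the force rises, so the rod is on the bottom. I ease off the small overpress, release and retreat.

```bash
python3 -m crank '[{"dp":[0,0,0.015],"angular":[0,0,0]},{"dp":[0,0,0],"angular":[0,0,0]},{"dp":[0,0,0],"angular":[0,0,0]}]' - 20 |grep -E "tcp|force:"
python3 -m crank '[{"dp":[0,0,0],"angular":[0,0,0]},{"dp":[0,0,0],"angular":[0,0,0]},{"dp":[0,0,0],"angular":[0,0,0]},{"dp":[0,0,0],"angular":[0,0,0]},{"dp":[0,0,0],"angular":[0,0,0]},{"dp":[0,0,0],"angular":[0,0,0]},{"dp":[0,0,0],"angular":[0,0,0]}]' 0 |grep -E "tcp|force:|gap"
python3 -m crank '[{"dp":[0,0,0.3],"angular":[0,0,0]},{"dp":[0,0,0.6],"angular":[0,0,0]},{"dp":[0,0,0.9],"angular":[0,0,0]},{"dp":[0,0,0.9],"angular":[0,0,0]},{"dp":[0,0,0.6],"angular":[0,0,0]},{"dp":[0,0,0],"angular":[0,0,0]},{"dp":[0,0,0],"angular":[0,0,0]}]'
python3 - <<'E'
from h import *
for n in('scene','wrist'): snap(n)
a,_,K,T=load('scene'); b,rz,Kw,Tw=load('wrist')
P=np.linalg.inv(T)@np.array([.523,.202,.14,1]); u,v,_=K@P[:3]/P[2]; u,v=int(u),int(v)
C=cloud(rz,Kw,Tw).reshape(-1,3); C=C[(abs(C[:,0]-.524)<.06)&(abs(C[:,1]-.202)<.06)]
for z0,z1 in((.123,.135),(.2,.22),(.19,.225)):
    p=C[(C[:,2]>z0)&(C[:,2]<z1)]; print(len(p),np.median(p[:,2]),cv2.minAreaRect((p[:,:2]*1000).astype(np.float32)))
cv2.imwrite('pics/c3.png',np.hstack([cv2.resize(a[v-70:v+70,u-50:u+50],(400,560)),cv2.resize(b[80:290,180:330],(400,560))]))
E
```

```text
tcp_pos: [0.5243, 0.2032, 0.1971]
force: [-1.4, -1.2, 7.7]
gripper_force: 60.1
tcp_pos: [0.5241, 0.2031, 0.1965]
force: [-0.9, -1.0, 0.2]
finger_gap: 0.999
gripper_force: 0.0
t: 18.35
tcp_pos: [0.5239, 0.203, 0.2958]
tool_rot: [0.198, 0.98, 0.0, 0.0]
force: [-0.1, 0.3, -1.0]
finger_gap: 1.002
gripper_force: 0.0
716 0.1286574768688621 ((523.96923828125, 201.85552978515625), (20.334184646606445, 65.81043243408203), 12.053407669067383)
1219 0.2133316693888761 ((523.6319580078125, 201.4781951904297), (24.790388107299805, 25.016948699951172), 23.33677864074707)
1339 0.2130698589057599 ((523.60400390625, 201.5193634033203), (24.790388107299805, 25.08919906616211), 23.973241806030273)
```

View pics/c3.png

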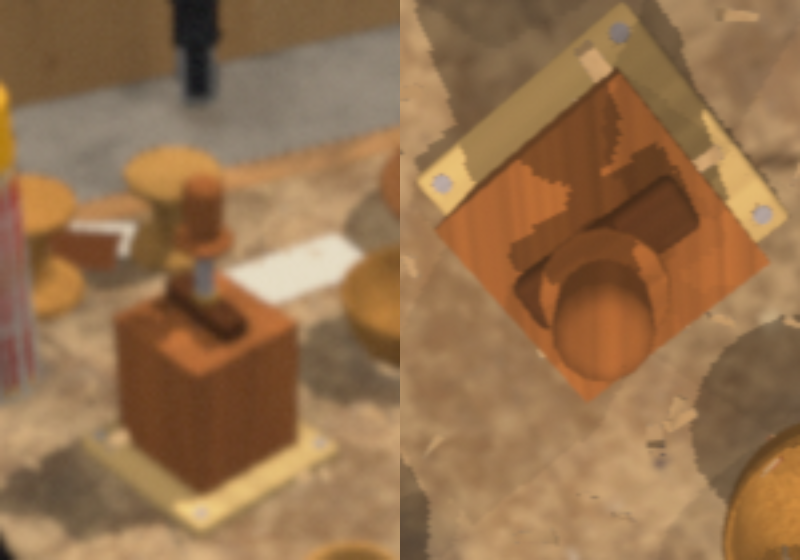

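The crops show the gauge standing upright by itself with the crossbar flat on the rim: bar top at 128.6 mm against the expected 128. The knob top at 213 mm gives a depth of about 70 mm.

```bash
python3 -c "
from station import order; print(order.sign_off())"
```

```text
the job is handed in; nothing more can be done
None
```

The gauge stands by itself in the bored block, rod on the bottom and crossbar down on the rim, with the hole about 70 mm deep; I kept the push gentle (about 10 N at the wrist at most), stayed clear of the pot and goblet, and handed the job in at about 18 s.

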